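# Click the meal dial on to the next meal

## Robot

A 6-joint arm with a two-finger parallel gripper is mounted at the origin on the work surface. World frame = base frame: x ahead of the robot, y to its left, z up, the work surface at z = 0. Lengths are in m, angles in degrees, forces in N, time in s.
With the tool pointing down it reaches from about 0.375 to 0.9 m from the base axis. Payload 3.1 kg.
Tool frame: the origin (TCP) lies between the finger pads; the fingertips stand bot.tip_extent ahead of it and the grasp point (between the pads) lies 2 mm behind it (bot.tip_extent is the distance from the TCP to the fingertips, in m); z points along the fingers, y is the direction in which the jaws open and shut (so a half turn about z gives the same grasp; the last joint's range is limited). The gripper opens to 87 mm and grips with 3 to 60 N. Pads are 19 mm wide; open, the fingers measure 117 mm over their backs; the gripper's body (75 mm by 190 mm) begins 51 mm behind the grasp point.
Start: joints at [62.252, 30.224, 82.088, -0, 67.689, -10.227], TCP at [0.188, 0.596, 0.219] pointing down, gripper open.
Joint ranges: [-176.69, 176.69], [-43.24, 126.21], [12.49, 139.97], [-82, 262], [0, 151.66], [-163.58, 163.58]. Speed limits (degrees/s): [159.86, 159.86, 180, 180, 180, 180].

## Interface

Orientations are given as a 3x3 rotation matrix whose columns are the frame's x, y, z axes.
In Python, from rig import bot, imaging, recognise, masks_of, mark_of gives the robot as it stands.
- The arm moves only by the tool send_rows, never from a script. Its argument "plan" is a list that holds one entry, the list of rows, each a list of 5 numbers: the shift along the world's x, y, z normalised to -1 to 1, where 1 is 0.03 m, then the turn about the world's z normalised to -1 to 1, where 1 is 0.1 rad, then the closure, from -1 (fully open) to 1 (shut). A call has 1 to 20 rows; each row shifts and turns the commanded pose from where the row before left it; what a row does not reach is not made up. A row lasts 1/10 s, in which the tool goes at most 50 mm and 8.59 degrees, less where a joint would pass 70% of its speed; a pose out of reach is approached as far as the arm can. A call with a number of a shift or a turn outside -1 to 1 is refused whole. A call with a gripper value outside its range is refused whole. The fingers move at their own pace and stop on an object; the grip force is fixed at half the most. Time passes only in rows, so rows that do not move let the fingers close. It gives the time, the measured TCP pose, the force and the opening at its end, in the units of the state.
- bot.read_state(): the state, without advancing time (a new reading comes with each control period).
- imaging.capture(name): name is "scene" or "top" or "wrist"; returns a dict with "img" (420x560x3 uint8, blue, green, red), "mtx" (3x3 intrinsics, pixels), "pose" (4x4, takes a point from camera to world coordinates); the wrist camera has in their place "T_tool_cam" (4x4, takes a point from camera to tool coordinates, whose origin is the TCP and whose axes are the flange's). Camera axes: x right, y down, z forward; pixel columns grow to the right and rows downward; lengths in m; the calibration is good to about 2 mm. A picture is of the moment at which its call begins: read the wrist's pose just before it. There is no depth.
- bot.hand_in(): hands the job in, once; it reports no verdict.
Trained networks look in the newest picture that a camera, given by its name, has taken for a name from the list of things; names that differ only in an ending like _2 or _b are one class to them, and where a whole thing is asked for, a point or a joint stands for the part that bears it (a point fixed in the world has none). Each returns a list of dicts, best first, with "conf" (0 to 1); they miss things now and then, are a little off and sometimes report something else, mostly with a low value. They report only what shows in the picture. A call takes as long as a camera call. They do not tell look-alikes from the thing itself.
- recognise(camera, target): "at" ([x, y, z] in m, in world coordinates, good to about 4 mm: the middle of the surface that is visible of it).
- masks_of(camera, target): "region" (420x560 bool, what is visible of it).
- mark_of(camera, target): "at" ([x, y, z] in m, in world coordinates, good to about 4 mm: a listed point, or the origin of a listed thing).
The state is a dict: "time_s": time; "joint_positions": joint angles; "qvel": joint speeds; "tau": joint torques, N m; "position": TCP position; "tcp_rot": TCP orientation; "force": force on the tool from outside, world axes, zero at the start; "moment": the same for the moment, N m; "opening": opening from 0.0 (shut) to 1.0 (fully open).
Only numpy, scipy, OpenCV 4.12 (cv2) and the standard library are available. Lean on these libraries where they do the work, as an engineer would, in place of code of your own. Each camera call takes 0.05 s, during which the arm holds its last target.

## Task

One meal has been served: rest a fingertip on the big knurled dial of the meal marker and, by friction alone, turn it gently clockwise (seen from above) from the single-stud mark until it clicks into the next mark, the one with two studs, then let go. Turn it one click only, neither on past that mark nor backwards. Grip and lift nothing, and leave everything else on the shelf where it is, the turntable included.

Things in the scene. Friction and masses are not known exactly. Their poses are not given: they have to be found in the camera images.
- dial_top (a point): centre of the flat, smooth top of the meal dial: a bare aluminium disc knob, 100 mm across, 25 mm thick, vertical axis, finely knurled rim, black pointer line flush in its top. The top is 45.5 mm above the shelf; this point is on the axis. The dial is sprung: pressed down it yields up to 4 mm, from about 1.5 N at first touch to about 9.5 N at the stop.
- dial_base: grey round base of the dial, 136 mm across, 16 mm high, screwed to the shelf, at any place and yaw; origin under its centre; mark two lies on its own +x
- meal_dial (a joint): angle of the dial (rad), growing clockwise seen from above: 0 pointer at mark one, 0.6 mark two, 1.2 mark three, each a spring detent. Moving on to the next takes about 0.08 N m at most; past half-way (0.3) it pulls itself into the next one if let go. It starts in mark one. A tip pressed on at 6 N, 36 mm from the axis, turns it without slipping.
- pointer_tip (a point): outer end of the pointer line on the dial's top, 47.5 mm from its centre; turns with the dial
- mark1 (a point): mark one: a single small black stud on the flat rim of the base, 59 mm from the dial's axis, 16 mm above the shelf
- mark2 (a point): mark two: a pair of the same studs, 0.6 rad clockwise (seen from above) from mark one
- mark3 (a point): mark three: three studs, 0.6 rad clockwise from mark two
- turntable (a joint): angle (rad) of the small wooden turntable, a bystander that turns freely: 200 mm across, smooth edge, cork top, 25 mm high
- turntable_mid (a point): centre of the turntable's top
- dish: bystander, yellow glazed round dish, 120 mm across, 32 mm high; origin at the centre of its underside
- tin: bystander, squat closed aluminium tin, 87 mm across, 50 mm high, smooth sides, no pointer; origin at the centre of its underside
- jar: bystander, smoked-glass jar with black flip-top lid, 94 mm across, 120 mm high; origin at the centre of its underside
- scoop: bystander, clear plastic scoop, 160 mm long, 40 mm high, handle towards its own -x; origin at the centre of its underside
- brush: bystander, small hand brush lying flat; origin at the centre of its underside
- planter: bystander, terracotta pot with a small plant, 104 mm across, 90 mm high without the leaves; origin at the centre of its underside
- bowl_stand: bystander, fixed: elevated steel stand with two steel bowls, 390 mm long along its own x, 175 mm wide, 118 mm high; origin at the centre of its underside
Not all that is in view belongs to the job. What is meant by the dial_base is not blue, and is the smaller of those in its own colour.

How it is judged (in metres and radians):
On the way, in this order (a step that is already met when the one before it is completed fails the run):
1. a fingertip rests on the dial while it is still in mark one (contact force between the fingers and meal_dial above 0.5 N and value of joint meal_dial below 0.25 rad), for 0.05 s.
2. the dial has been turned into mark two (value of joint meal_dial between 0.51 and 0.69 rad), for 0.2 s.
At the end, for the whole second after the job is handed in: the dial rests in the detent of mark two (joint 0.6 within 0.09 rad, at rest) (all of step 2 and velocity of joint meal_dial between -0.05 and 0.05 rad/s); the robot touches nothing.
It fails at once if the dial is turned on past mark two (beyond 0.9 rad) (value of joint meal_dial above 0.9 rad).
It fails at once if the dial is turned backwards out of mark one (below -0.25 rad) (value of joint meal_dial below -0.25 rad).
It fails at once if the dial is pressed harder than 40 N (contact force between the fingers and meal_dial above 40 N).
It fails at once if a bystander is lifted, carried or pushed by more than 20 mm (distance of any of dish, tin, jar, scoop, brush, planter from where it was at the start of the episode above 0.02 m).
It fails at once if the turntable or the bowl stand is leaned on or pushed (more than 2 N) (contact force between anything else and turntable above 2 N or contact force between the arm and bowl_stand above 2 N).
It also fails if it takes over 35 s, if anything falls off the work surface, if the arm or the gripper's body presses on something with over 40 N, if the wrist force passes 120 N, or if a joint passes its speed limit or range.

## Working session

There is one attempt and no reset: what is moved stays moved. The work goes in short steps, Python scripts to look and compute and a tool call to move; the robot and the scene stay as the last step left them, time stands still between calls to the robot, and variables do not carry over. Pictures are saved under pics/ and viewed, and the job is handed in when it is done.

Besides the shell and the picture viewer there is one more tool, called after "Call:" by a JSON object that holds its "fn" and its "kwargs". send_rows: Moves the arm, as the interface text tells. Its arguments: {"type":"object","properties":{"plan":{"type":"array"}},"required":["plan"]}

```bash
mkdir -p pics; python3 - <<'E'
from rig import bot, imaging, recognise, masks_of, mark_of
import cv2
print(bot.tip_extent, bot.read_state())
for c in ["scene","top"]:
    d=imaging.capture(c); cv2.imwrite(f"pics/{c}0.png",d["img"])
    for t in ["dial_top","dial_base","mark1","mark2","mark3","pointer_tip"]:
        print(c,t,[(round(r["conf"],2),[round(float(v),4) for v in r["at"]]) for r in mark_of(c,t)])
E
```

```text
0.017 {'time_s': 0.0, 'joint_positions': array([ 6.22529555e+01,  3.02794377e+01,  8.21575751e+01, -2.18255302e-03,
        6.76914861e+01, -1.02256856e+01]), 'qvel': array([ 0.04575296,  0.00278956, -0.05190731, -0.09177702,  0.06888232,
       -0.05692496]), 'tau': array([-2.78651743e-03, -4.40046465e+01, -1.76594138e+01,  6.31056377e-02,
        5.84048009e-02, -1.71260003e-04]), 'position': array([0.18776656, 0.59532485, 0.21836002]), 'tcp_rot': array([[-9.53608967e-01,  3.01046362e-01, -1.01295461e-03],
       [ 3.01047847e-01,  9.53606936e-01, -2.00124690e-03],
       [ 3.63492445e-04, -2.21335479e-03, -9.99997484e-01]]), 'force': array([-0.1383342 ,  0.57003304, -0.15932071]), 'moment': array([ 8.10446725e-03, -5.88164495e-05,  4.92640290e-03]), 'opening': 1.0019060805401188}
scene dial_top [(0.86, [0.362, 0.1158, 0.0661]), (0.69, [0.577, 0.1076, 0.0473])]
scene dial_base [(0.78, [0.4941, -0.08, -0.0027]), (0.72, [0.5746, 0.1034, -0.0026]), (0.58, [0.3561, 0.1175, -0.0014])]
scene mark1 [(0.89, [0.6123, 0.0619, 0.0169]), (0.85, [0.4313, 0.087, 0.0213]), (0.8, [0.5561, -0.0819,
[... 1399 characters left out ...]
0.85, [0.6274, 0.087, 0.015]), (0.82, [0.5526, -0.0775, 0.0137]), (0.82, [0.6336, 0.1237, 0.015]), (0.81, [0.4128, 0.1732, 0.0228]), (0.8, [0.4359, 0.1291, 0.0185]), (0.73, [0.4309, 0.0886, 0.0209]), (0.67, [0.5482, -0.1144, 0.0186]), (0.56, [0.6121, 0.0628, 0.0143])]
top mark3 [(0.93, [0.5448, -0.0509, 0.0164]), (0.85, [0.6274, 0.087, 0.015]), (0.82, [0.5526, -0.0775, 0.0137]), (0.82, [0.6336, 0.1237, 0.015]), (0.81, [0.4128, 0.1732, 0.0228]), (0.8, [0.4359, 0.1291, 0.0185]), (0.73, [0.4309, 0.0886, 0.0209]), (0.67, [0.5482, -0.1144, 0.0186]), (0.56, [0.6121, 0.0628, 0.0143])]
top pointer_tip [(0.95, [0.4027, 0.1656, 0.0597]), (0.9, [0.5317, -0.053, 0.0477]), (0.9, [0.6239, 0.122, 0.0473])]
```

View pics/top0.png

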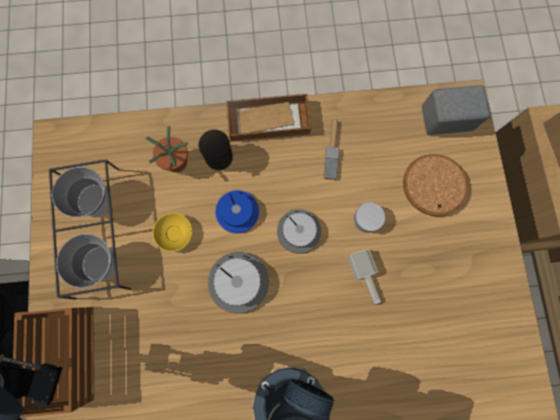

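View pics/scene0.png

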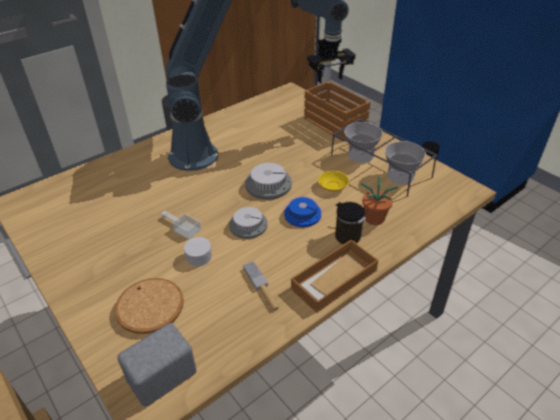

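The top view shows two grey dials: the large one at about px (237,282) and the smaller at (300,230). The blue one is at (237,212). The target is the small grey dial, around (0.494, -0.08). Its pointer is at mark one, and clockwise leads to mark two at about 0° world angle. I'll approach with the fingers shut.

Call:
{"fn": "send_rows", "kwargs": {"plan": [[[0.6, -1, 0, 0, 1], [0.6, -1, 0, 0, 1], [0.6, -1, 0, 0, 1], [0.6, -1, 0, 0, 1], [0.6, -1, 0, 0, 1], [0.6, -1, 0, 0, 1], [0.6, -1, 0, 0, 1], [0.6, -1, 0, 0, 1], [0.6, -1, 0, 0, 1], [0.6, -1, 0, 0, 1], [0.2, -1, 0, 0, 1], [0.2, -1, 0, 0, 1], [0.2, -1, 0, 0, 1], [0.2, -1, 0, 0, 1], [0.2, -1, 0, 0, 1], [0.2, -1, 0, 0, 1], [0.2, -1, 0, 0, 1], [0.2, -1, 0, 0, 1], [0, 0, 0, 0, 1], [0, 0, 0, 0, 1]]]}}

```text
time_s: 2.7
position: [0.4162, 0.0556, 0.2195]
tcp_rot: [[-0.953, 0.303, 0.0], [0.303, 0.953, 0.0], [0.0, 0.0, -1.0]]
force: [-0.2, 0.2, -0.7]
opening: 0.006
```

```bash
python3 - <<'E'
from rig import bot, imaging, recognise, masks_of, mark_of
import cv2,numpy as np
s=bot.read_state(); print(s["time_s"],s["position"],s["tcp_rot"].round(3),s["force"],s["opening"],s["joint_positions"].round(1))
for c in ["wrist","top"]:
    d=imaging.capture(c); cv2.imwrite(f"pics/{c}1.png",d["img"])
    for t in ["dial_top","dial_base","mark1","pointer_tip"]:
        print(c,t,[(round(r["conf"],2),[round(float(v),4) for v in r["at"]]) for r in mark_of(c,t)])
    for t in ["dial_top","dial_base"]:
        for r in recognise(c,t): print(c,"rec",t,round(r["conf"],2),np.round(r["at"],4))
    if c=="wrist": print(d["T_tool_cam"].round(4).tolist(), d["mtx"])
E
```

```text
2.7 [0.41622643 0.05562958 0.21946451] [[-0.953  0.303  0.   ]
 [ 0.303  0.953  0.   ]
 [ 0.     0.    -1.   ]] [-0.20354082  0.18339286 -0.6821878 ] 0.005659541876424028 [ -7.7  14.4 110.    0.   55.6 -80.1]
wrist dial_top [(0.64, [0.359, 0.1191, 0.0614])]
wrist dial_base [(0.88, [0.3625, 0.1157, -0.0005])]
wrist mark1 [(0.81, [0.433, 0.0882, 0.0219]), (0.7, [0.4354, 0.1299, 0.0199]), (0.57, [0.4119, 0.1749, 0.0165])]
wrist pointer_tip [(0.78, [0.4032, 0.1635, 0.0607])]
wrist rec dial_top 0.73 [0.3574 0.1204 0.061 ]
wrist rec dial_base 0.95 [ 0.4407 -0.0646  0.0127]
wrist rec dial_base 0.68 [0.356  0.1147 0.0598]
wrist rec dial_base 0.28 [0.5338 0.3174 0.0187]
[[0.0007, -0.9661, -0.2581, 0.0701], [1.0, 0.0007, -0.0002, -0.001], [0.0004, -0.2581, 0.9661, -0.1654], [0.0, 0.0, 0.0, 1.0]] [[304.8042164    0.         279.25110955]
 [  0.         304.8042164  210.82251252]
 [  0.           0.           1.        ]]
top dial_top [(0.84, [0.3615, 0.1156, 0.059]), (0.79, [0.5786, 0.1048, 0.0452]), (0.56, [0.4911, -0.0829, 0.046]), (0.46, [0.6001, -0.5174, 0.0245])]
top dial_base [(0.88, [0.4965, -0.079, 0.0014]), (0.74, [0.3629, 0.1152, 0.001]), (0.71, [0.5786, 0.1076, 0.0007])]
top mark1 [(0.96, [0.6332, 0.1215, 0.0147]), (0.83, [0.4303, 0.092, 0.0233]), (0.78, [0.6287, 0.0865, 0.015]), (0.74, [0.5464, -0.0499, 0.0154]), (0.74, [0.6127, 0.0614, 0.0094]), (0.72, [0.4143, 0.1702, 0.0218]), (0.7, [0.4391, 0.1328, 0.0162]), (0.6, [0.5535, -0.0789, 0.0149]), (0.6, [0.5447, -0.1168, 0.0152]), (0.59, [0.6002, -0.516, 0.0196])]
top pointer_tip [(0.92, [0.4009, 0.1646, 0.0614]), (0.82, [0.6219, 0.1218, 0.0486])]
top rec dial_top 0.76 [0.3871 0.1069 0.0569]
top rec dial_top 0.69 [ 0.4907 -0.0851  0.0465]
top rec dial_top 0.59 [0.5866 0.0987 0.0444]
top rec dial_top 0.41 [ 0.495  -0.0803  0.0496]
top rec dial_base 0.86 [0.59   0.0988 0.0467]
top rec dial_base 0.71 [0.3883 0.1037 0.0609]
top rec dial_base 0.62 [ 0.496  -0.0828  0.0456]
```

Call:
{"fn": "send_rows", "kwargs": {"plan": [[[0.5, -1, 0, 0, 1], [0.5, -1, 0, 0, 1], [0.5, -1, 0, 0, 1], [0, -1, 0, 0, 1], [0, -0.17, 0, 0, 1], [0, 0, 0, 0, 1], [0, 0, 0, 0, 1]]]}}

```text
time_s: 4.1
position: [0.4604, -0.0682, 0.2192]
tcp_rot: [[-0.954, 0.301, -0.001], [0.301, 0.954, 0.001], [0.001, 0.001, -1.0]]
force: [-0.5, 0.3, 0.0]
opening: 0.007
```

```bash
python3 - <<'E'
from rig import bot, imaging, recognise, masks_of, mark_of
import cv2,numpy as np
s=bot.read_state(); print(s["time_s"],s["position"],s["force"],s["moment"])
for c in ["wrist"]:
    d=imaging.capture(c); cv2.imwrite(f"pics/{c}2.png",d["img"])
    np.savez("w2.npz",img=d["img"],K=d["mtx"],T=d["T_tool_cam"],p=s["position"],R=s["tcp_rot"])
    for t in ["dial_top","dial_base","mark1","pointer_tip"]:
        print(c,t,[(round(r["conf"],2),[round(float(v),4) for v in r["at"]]) for r in mark_of(c,t)])
E
```

```text
4.1 [ 0.4604237  -0.06818216  0.21915432] [-4.60461684e-01  3.18527207e-01  3.21461553e-07] [ 0.01812632 -0.01295541 -0.01987114]
wrist dial_top [(0.84, [0.494, -0.0757, 0.0463]), (0.73, [0.3612, 0.1186, 0.0621]), (0.56, [0.5757, 0.1011, 0.0447])]
wrist dial_base [(0.82, [0.5792, 0.1009, -0.004]), (0.62, [0.4957, -0.0814, -0.0021]), (0.62, [0.362, 0.1157, -0.0002])]
wrist mark1 [(0.97, [0.4308, 0.0886, 0.0228]), (0.71, [0.4146, 0.1726, 0.0183]), (0.71, [0.6127, 0.0589, 0.0208]), (0.66, [0.436, 0.1287, 0.0174]), (0.56, [0.5465, -0.0467, 0.0179])]
wrist pointer_tip [(0.86, [0.62, 0.1152, 0.049]), (0.7, [0.5329, -0.0528, 0.0468])]
```

View pics/wrist2.png

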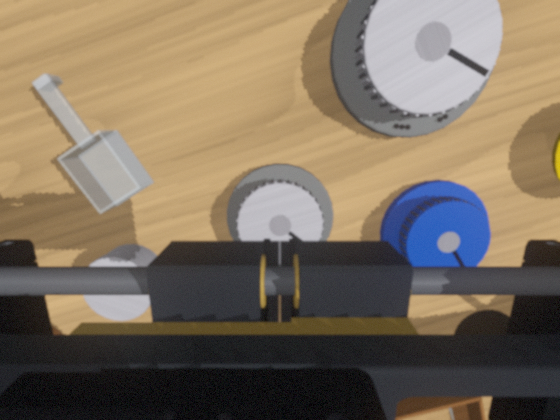

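```bash
python3 - <<'E'
import numpy as np,cv2
w=np.load("w2.npz");K,T,p,R,img=[w[k] for k in ["K","T","p","R","img"]]
def pix(u,v,z):
    r=R@T[:3,:3]@np.linalg.inv(K)@[u,v,1]; c=p+R@T[:3,3]
    return c+r*(z-c[2])/r[2]
print("centre insert",pix(280,226,.0455))
# silhouette of dial+base predicted for candidate centre
def proj(X):
    q=np.linalg.inv(K) if 0 else None
    c=T[:3,:3].T@(R.T@(np.array(X)-p)-T[:3,3]); u=K@c; return u[:2]/u[2]
a=np.linspace(0,2*np.pi,120)
v=cv2.resize(img,None,fx=3,fy=3,interpolation=cv2.INTER_CUBIC)
C=np.array([.4948,-.0800])
for r,z,col in [(.05,.0455,(0,0,255)),(.068,.016,(0,255,0))]:
    pts=np.array([proj([C[0]+r*np.cos(t),C[1]+r*np.sin(t),z]) for t in a])
    cv2.polylines(v,[np.int32(pts*3+1)],True,col,1)
cv2.imwrite("pics/w2z.png",v[430:900,540:1140])
E
```

```text
centre insert [ 0.49718487 -0.07984782  0.0455    ]
```

View pics/w2z.png

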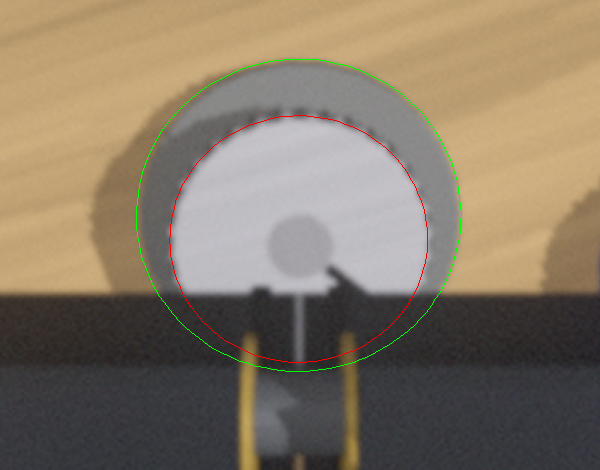

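```bash
python3 - <<'E'
from rig import imaging
import cv2,numpy as np
d=imaging.capture("top");K=d["mtx"];P=np.linalg.inv(d["pose"])
def proj(X):
    c=P[:3,:3]@X+P[:3,3];u=K@c;return u[:2]/u[2]
f=6
v=cv2.resize(d["img"],None,fx=f,fy=f,interpolation=cv2.INTER_CUBIC)
s=imaging.capture("scene");cv2.imwrite("pics/scene2.png",cv2.resize(s["img"][100:300,120:400],None,fx=2.8,fy=2.8))
np.savez("sc2.npz",**s)
a=np.linspace(0,2*np.pi,120);C=np.array([.4948,-.0800])
for r,z,col in [(.05,.0455,(0,0,255)),(.068,.016,(0,255,0))]:
    pts=np.array([proj(np.array([C[0]+r*np.cos(t),C[1]+r*np.sin(t),z])) for t in a])
    cv2.polylines(v,[np.int32(pts*f+3)],True,col,1)
c=proj(np.array([*C,.04]))*f
x,y=int(c[0])-250,int(c[1])-250
cv2.imwrite("pics/top2z.png",v[y:y+500,x:x+500])
E
```

```text
(no output)
```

View pics/top2z.png

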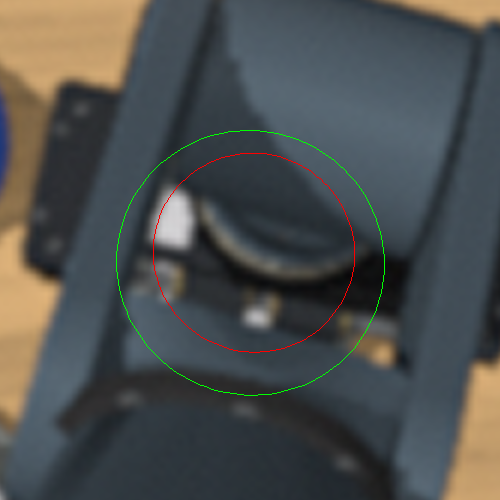

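View pics/scene2.png

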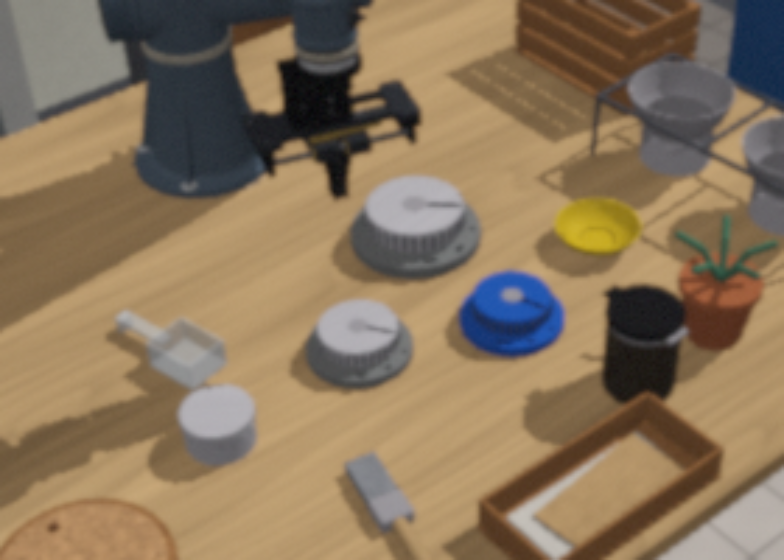

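Call:
{"fn": "send_rows", "kwargs": {"plan": [[[0, 0, -1, 0, 1], [0, 0, -1, 0, 1], [0, 0, -1, 0, 1], [0, 0, -1, 0, 1], [0, 0, -0.8, 0, 1], [0, 0, -0.1, 0, 1], [0, 0, 0, 0, 1], [0, 0, 0, 0, 1]]]}}

```text
time_s: 5.25
position: [0.462, -0.0693, 0.0733]
tcp_rot: [[-0.954, 0.301, 0.002], [0.301, 0.954, -0.001], [-0.002, -0.0, -1.0]]
force: [0.2, 0.4, -0.5]
opening: 0.004
```

```bash
python3 - <<'E'
from rig import bot, imaging
import cv2
s=bot.read_state(); print(s["time_s"],s["position"],s["force"],s["moment"])
d=imaging.capture("scene"); cv2.imwrite("pics/s3.png",cv2.resize(d["img"][150:260,190:350],None,fx=5,fy=5,interpolation=cv2.INTER_CUBIC))
E
```

```text
5.25 [ 0.46195042 -0.06930841  0.07327784] [ 0.24401092  0.44402503 -0.48123503] [0.01505825 0.0424162  0.0045899 ]
```

View pics/s3.png

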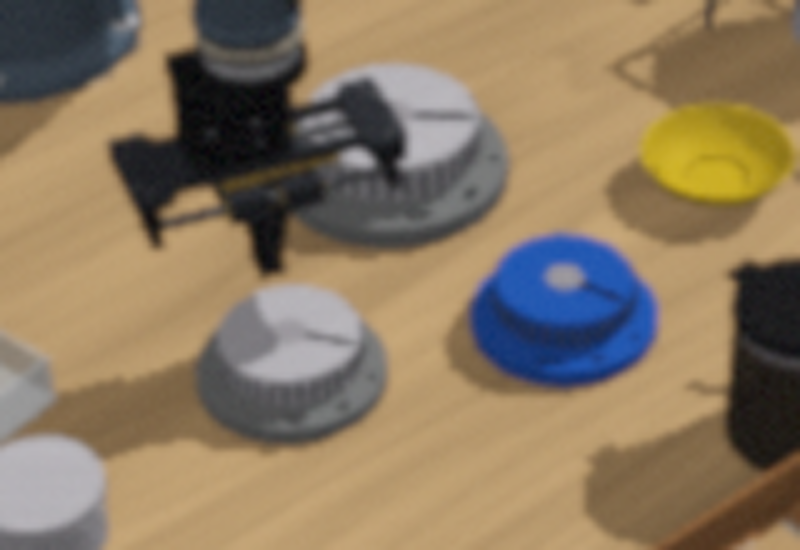

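Call:
{"fn": "send_rows", "kwargs": {"plan": [[[-0.06, 0, -0.15, 0, 1], [0, 0, -0.15, 0, 1], [0, 0, 0, 0, 1], [0, 0, 0, 0, 1]]]}}

```text
time_s: 5.7
position: [0.4592, -0.0691, 0.0633]
tcp_rot: [[-0.954, 0.301, -0.0], [0.301, 0.954, 0.0], [0.0, -0.0, -1.0]]
force: [-0.8, 0.1, 0.1]
opening: 0.003
```

Call:
{"fn": "send_rows", "kwargs": {"plan": [[[0, 0, -0.04, 0, 1], [0, 0, -0.02, 0, 1], [0, 0, 0, 0, 1], [0, 0, 0, 0, 1]]]}}

```text
time_s: 6.1
position: [0.4593, -0.0691, 0.0615]
tcp_rot: [[-0.954, 0.301, -0.0], [0.301, 0.954, 0.0], [0.0, 0.0, -1.0]]
force: [-0.4, 0.6, -0.3]
opening: 0.008
```

Call:
{"fn": "send_rows", "kwargs": {"plan": [[[0, 0, -0.035, 0, 1], [0, 0, 0, 0, 1], [0, 0, 0, 0, 1]]]}}

```text
time_s: 6.4
position: [0.4593, -0.0691, 0.0605]
tcp_rot: [[-0.954, 0.301, -0.0], [0.301, 0.954, 0.0], [0.0, -0.0, -1.0]]
force: [-0.4, 0.1, 0.1]
opening: 0.006
```

Call:
{"fn": "send_rows", "kwargs": {"plan": [[[0, 0, -0.035, 0, 1], [0, 0, 0, 0, 1], [0, 0, 0, 0, 1]]]}}

```text
time_s: 6.7
position: [0.4593, -0.0691, 0.0594]
tcp_rot: [[-0.954, 0.301, -0.0], [0.301, 0.954, 0.0], [0.0, -0.0, -1.0]]
force: [1.4, 0.0, -0.2]
opening: 0.007
```

```bash
python3 - <<'E'
from rig import bot, imaging
import cv2,numpy as np
s=bot.read_state(); print(s["time_s"],s["position"],s["force"],s["moment"],s["tau"])
d=imaging.capture("scene"); a=cv2.resize(d["img"][180:240,220:300],None,fx=8,fy=8,interpolation=cv2.INTER_CUBIC)
d=imaging.capture("wrist"); np.savez("w4.npz",img=d["img"],K=d["mtx"],T=d["T_tool_cam"],p=s["position"],R=s["tcp_rot"])
cv2.imwrite("pics/s4.png",a);cv2.imwrite("pics/w4.png",d["img"])
E
```

```text
6.7 [ 0.45929263 -0.06911997  0.05941329] [ 1.43671826  0.04920489 -0.15053081] [ 0.0153649  -0.01115779  0.03273501] [-2.48222619e-03 -3.60664165e+01 -6.47247881e+00 -2.37106683e-02
  7.34251575e-02 -1.21818395e-06]
```

View pics/s4.png

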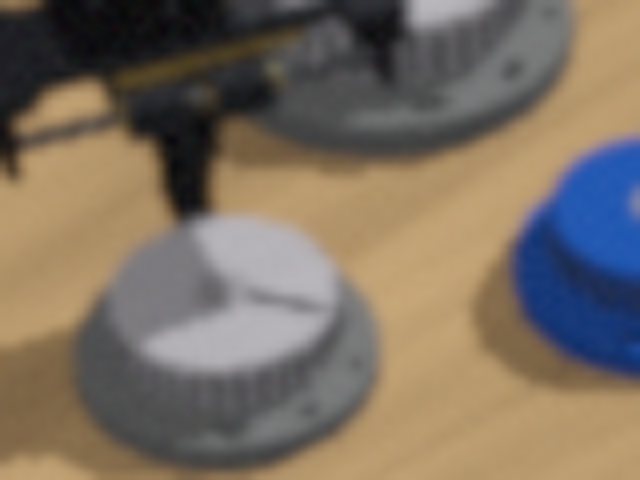

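View pics/w4.png

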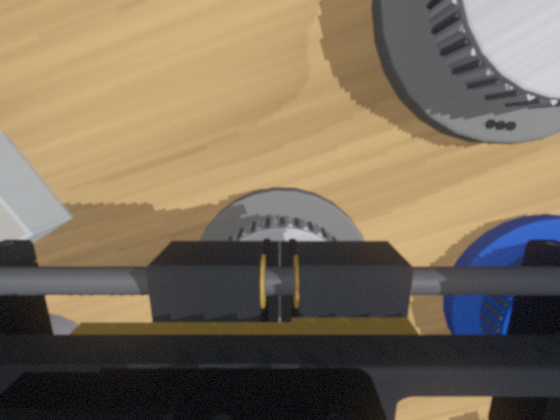

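```bash
python3 - <<'E'
import numpy as np
from rig import imaging
import cv2
d=imaging.capture("scene");K=d["mtx"];P=np.linalg.inv(d["pose"])
def pj(X):
    c=P[:3,:3]@np.array(X)+P[:3,3];u=K@c;return ((u[:2]/u[2]-[220,180])*8).round()
print("tip",pj([.4593,-.0691,.0424]),"tipcorner",[pj([.4593+a*-.954*.0095+b*.301*.015,-.0691+a*.301*.0095+b*.954*.015,.0424]) for a in(-1,1) for b in (-1,1)])
v=cv2.resize(d["img"][180:240,220:300],None,fx=8,fy=8,interpolation=cv2.INTER_CUBIC)
a=np.linspace(0,6.283,100)
for r,z,c in[(.05,.0455,(0,0,255)),(.068,.016,(0,255,0)),(.068,0,(0,255,0))]:
    cv2.polylines(v,[np.int32([pj([.495+r*np.cos(t),-.08+r*np.sin(t),z])+4 for t in a])],True,c,1)
cv2.circle(v,tuple(int(k) for k in pj([.4593,-.0691,.0424])),4,(255,0,255),-1)
cv2.imwrite("pics/s5.png",v)
E
```

```text
tip [188. 239.] tipcorner [array([162., 260.]), array([227., 243.]), array([149., 234.]), array([213., 217.])]
```

View pics/s5.png

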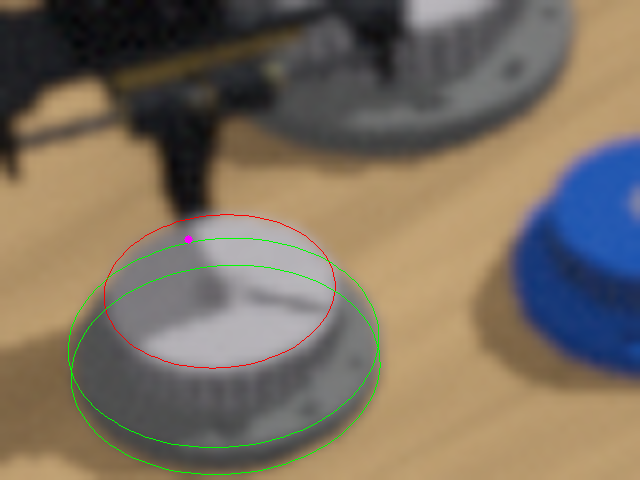

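```bash
python3 - <<'E'
import numpy as np,cv2
w=np.load("w4.npz");K,T,p,R,img=[w[k] for k in ["K","T","p","R","img"]]
def proj(X):
    c=T[:3,:3].T@(R.T@(np.array(X)-p)-T[:3,3]); u=K@c; return u[:2]/u[2]
f=4;a=np.linspace(0,2*np.pi,120)
v=cv2.resize(img,None,fx=f,fy=f,interpolation=cv2.INTER_CUBIC)
C=[.495,-.08]
for r,z,col in [(.05,.0455,(0,0,255)),(.068,.016,(0,255,0))]:
    cv2.polylines(v,[np.int32([proj([C[0]+r*np.cos(t),C[1]+r*np.sin(t),z])*f+2 for t in a])],True,col,1)
def pt(t): 
    c=T[:3,:3].T@(np.array(t)-T[:3,3]);u=K@c;return (u[:2]/u[2])
for t in [(0,0,.017),(.0095,0.015,.017),(.0095,-.015,.017)]: 
    q=pt(t);print(t,q);cv2.circle(v,tuple(int(k*f) for k in q),4,(255,0,255),-1)
v=cv2.convertScaleAbs(v,alpha=1.6,beta=20)
cv2.imwrite("pics/w4z.png",v[720:1300,740:1500])
E
```

```text
(0, 0, 0.017) [280.83416521 243.21751799]
(0.0095, 0.015, 0.017) [304.69757417 229.06659342]
(0.0095, -0.015, 0.017) [257.03174179 229.03100377]
```

View pics/w4z.png

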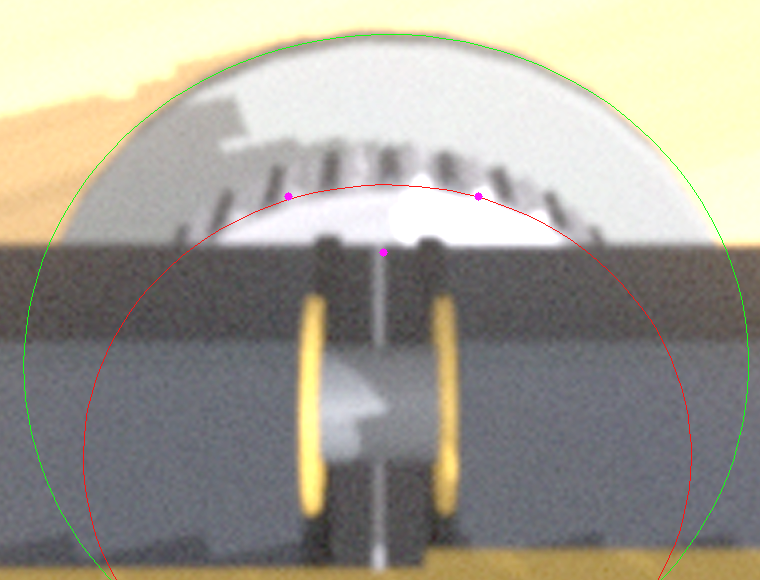

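Call:
{"fn": "send_rows", "kwargs": {"plan": [[[0, 0, -0.035, 0, 1], [0, 0, 0, 0, 1], [0, 0, 0, 0, 1]]]}}

```text
time_s: 7.15
position: [0.4593, -0.0691, 0.0584]
tcp_rot: [[-0.954, 0.301, -0.0], [0.301, 0.954, 0.0], [0.0, -0.0, -1.0]]
force: [0.1, 0.8, -0.3]
opening: 0.006
```

Call:
{"fn": "send_rows", "kwargs": {"plan": [[[0, 0, -0.035, 0, 1], [0, 0, 0, 0, 1], [0, 0, 0, 0, 1]]]}}

```text
time_s: 7.45
position: [0.4593, -0.0691, 0.0573]
tcp_rot: [[-0.954, 0.301, -0.0], [0.301, 0.954, 0.0], [0.0, -0.0, -1.0]]
force: [-0.1, -0.0, -0.7]
opening: 0.004
```

Call:
{"fn": "send_rows", "kwargs": {"plan": [[[0, 0, -0.035, 0, 1], [0, 0, 0, 0, 1], [0, 0, 0, 0, 1]]]}}

```text
time_s: 7.75
position: [0.4593, -0.0691, 0.0563]
tcp_rot: [[-0.954, 0.301, -0.0], [0.301, 0.954, 0.0], [0.0, 0.0, -1.0]]
force: [0.0, -0.0, 0.0]
opening: 0.004
```

```bash
cat > look.py <<'E'
from rig import bot, imaging
import cv2,numpy as np,sys
n=sys.argv[1]
s=bot.read_state(); print(s["time_s"],s["position"],s["force"],s["moment"])
d=imaging.capture("scene"); a=cv2.resize(d["img"][180:240,220:300],None,fx=8,fy=8,interpolation=cv2.INTER_CUBIC)
cv2.imwrite(f"pics/s{n}.png",cv2.convertScaleAbs(a,alpha=1.3,beta=10))
E
python3 look.py 6
```

```text
7.75 [ 0.45929522 -0.06909987  0.05627208] [ 0.00320439 -0.0123917   0.02819589] [-0.03502957  0.02733176 -0.02284582]
```

View pics/s6.png

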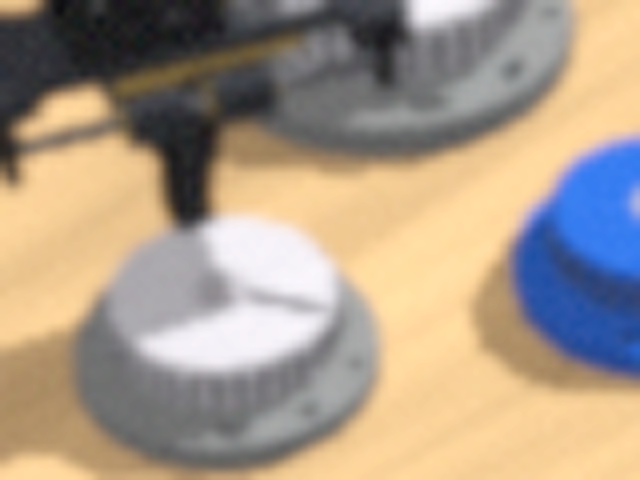

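```bash
python3 - <<'E'
import numpy as np,cv2
from rig import imaging
d=imaging.capture("scene");K=d["mtx"];P=np.linalg.inv(d["pose"])
def pj(X):
    c=P[:3,:3]@np.array(X)+P[:3,3];u=K@c;return u[:2]/u[2]
im=cv2.imread("pics/s3.png")
ys=[]
for z,c in[(.0563,(0,0,255)),(.0623,(0,255,0))]:
    pts=[]
    for a,b in[(-1,-1),(-1,1),(1,1),(1,-1)]:
        pts.append((pj([.462-a*.954*.0095+b*.301*.015,-.0693+a*.301*.0095+b*.954*.015,z])-[190,150])*5+2)
    cv2.polylines(im,[np.int32(pts)],True,c,1)
cv2.imwrite("pics/s3o.png",cv2.resize(im[180:400,180:420],None,fx=3,fy=2.6))
im=cv2.imread("pics/scene2.png"); 
# earlier pose
for z,c in[(.2022,(0,0,255)),(.2082,(0,255,0))]:
    pts=[]
    for a,b in[(-1,-1),(-1,1),(1,1),(1,-1)]:
        pts.append((pj([.4604-a*.954*.0095+b*.301*.015,-.0682+a*.301*.0095+b*.954*.015,z])-[120,100])*2.8+1)
    cv2.polylines(im,[np.int32(pts)],True,c,1)
cv2.imwrite("pics/s2o.png",cv2.resize(im[80:230,230:430],None,fx=4,fy=4))
E
```

```text
(no output)
```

View pics/s3o.png

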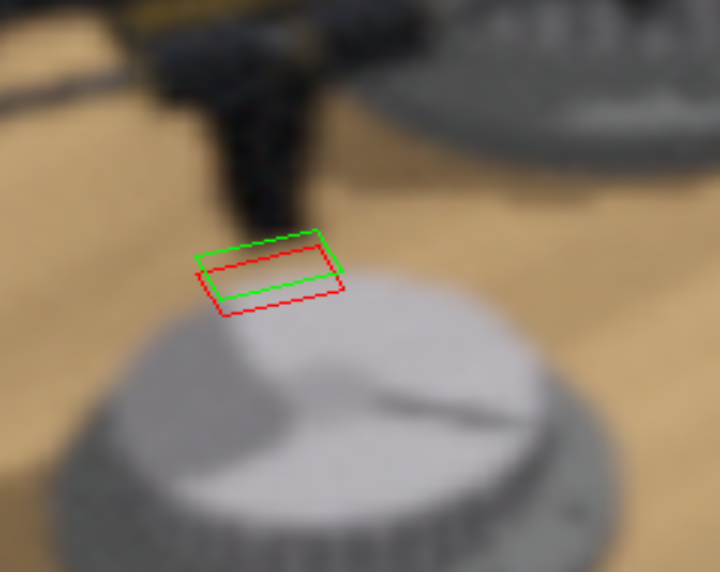

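View pics/s2o.png

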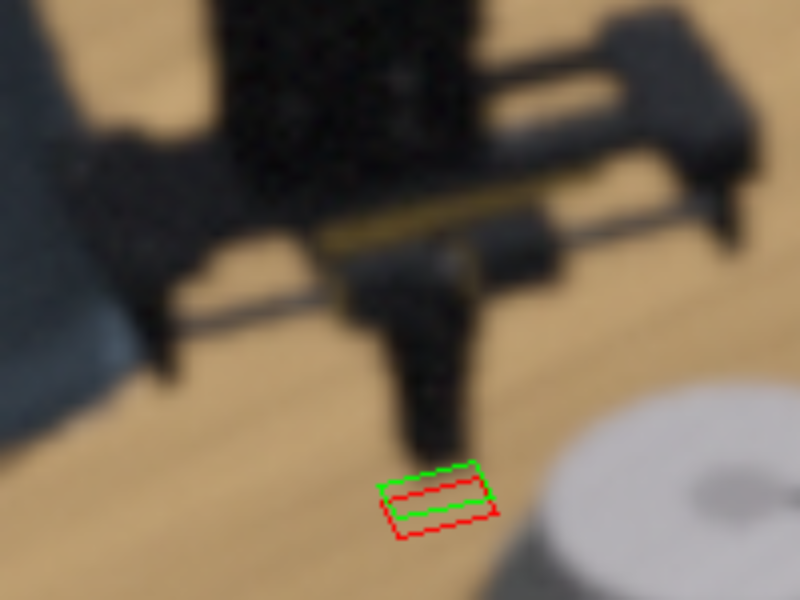

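The image overlays show the finger ending well above the nominal tip position, by about 10–16 mm, so it isn't touching yet. I'll keep going down in small steps and watch the force.

Call:
{"fn": "send_rows", "kwargs": {"plan": [[[0, 0, -0.05, 0, 1], [0, 0, -0.05, 0, 1], [0, 0, 0, 0, 1], [0, 0, 0, 0, 1]]]}}

```text
time_s: 8.25
position: [0.4592, -0.0691, 0.0532]
tcp_rot: [[-0.954, 0.301, -0.0], [0.301, 0.954, 0.0], [0.0, 0.0, -1.0]]
force: [0.8, 0.3, 0.7]
opening: 0.005
```

Call:
{"fn": "send_rows", "kwargs": {"plan": [[[0, 0, -0.04, 0, 1], [0, 0, 0, 0, 1], [0, 0, 0, 0, 1]]]}}

```text
time_s: 8.55
position: [0.4593, -0.0691, 0.0521]
tcp_rot: [[-0.954, 0.301, -0.0], [0.301, 0.954, 0.0], [0.0, 0.0, -1.0]]
force: [-0.3, 0.3, 0.8]
opening: 0.002
```

```bash
python3 look.py 7
```

```text
8.55 [ 0.45931351 -0.0691028   0.05207019] [-0.34433384  0.26933409  0.76362206] [-0.01945122 -0.01764041 -0.01674143]
```

View pics/s7.png

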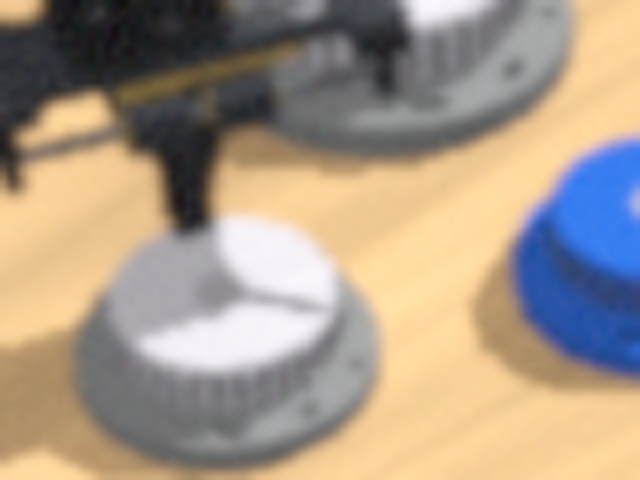

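Call:
{"fn": "send_rows", "kwargs": {"plan": [[[0, 0, -0.04, 0, 1], [0, 0, 0, 0, 1], [0, 0, 0, 0, 1]]]}}

```text
time_s: 8.9
position: [0.4593, -0.0691, 0.0509]
tcp_rot: [[-0.954, 0.301, -0.0], [0.301, 0.954, 0.0], [0.0, -0.0, -1.0]]
force: [0.4, 0.1, 0.0]
opening: 0.003
```

Call:
{"fn": "send_rows", "kwargs": {"plan": [[[0, 0, -0.04, 0, 1], [0, 0, 0, 0, 1], [0, 0, 0, 0, 1]]]}}

```text
time_s: 9.2
position: [0.4593, -0.0691, 0.0497]
tcp_rot: [[-0.954, 0.301, -0.0], [0.301, 0.954, 0.0], [0.0, -0.0, -1.0]]
force: [-0.3, 0.3, -0.5]
opening: 0.001
```

Call:
{"fn": "send_rows", "kwargs": {"plan": [[[0, 0, -0.04, 0, 1], [0, 0, 0, 0, 1], [0, 0, 0, 0, 1]]]}}

```text
time_s: 9.5
position: [0.4593, -0.0691, 0.0485]
tcp_rot: [[-0.954, 0.301, -0.0], [0.301, 0.954, 0.0], [0.0, 0.0, -1.0]]
force: [-1.0, -0.5, -0.1]
opening: -0.0
```

Call:
{"fn": "send_rows", "kwargs": {"plan": [[[0, 0, -0.04, 0, 1], [0, 0, 0, 0, 1], [0, 0, 0, 0, 1]]]}}

```text
time_s: 9.8
position: [0.4593, -0.0691, 0.0473]
tcp_rot: [[-0.954, 0.301, -0.0], [0.301, 0.954, 0.0], [0.0, -0.0, -1.0]]
force: [0.8, 0.6, -1.0]
opening: 0.005
```

Call:
{"fn": "send_rows", "kwargs": {"plan": [[[0, 0, -0.04, 0, 1], [0, 0, 0, 0, 1], [0, 0, 0, 0, 1]]]}}

```text
time_s: 10.1
position: [0.4593, -0.0691, 0.0461]
tcp_rot: [[-0.954, 0.301, -0.0], [0.301, 0.954, 0.0], [0.0, -0.0, -1.0]]
force: [-1.2, -0.4, -0.2]
opening: 0.002
```

```bash
python3 look.py 8
```

```text
10.1 [ 0.45928436 -0.06908645  0.04606316] [-1.18140732 -0.36705855 -0.16976082] [ 0.04561828  0.03419771 -0.00797318]
```

View pics/s8.png

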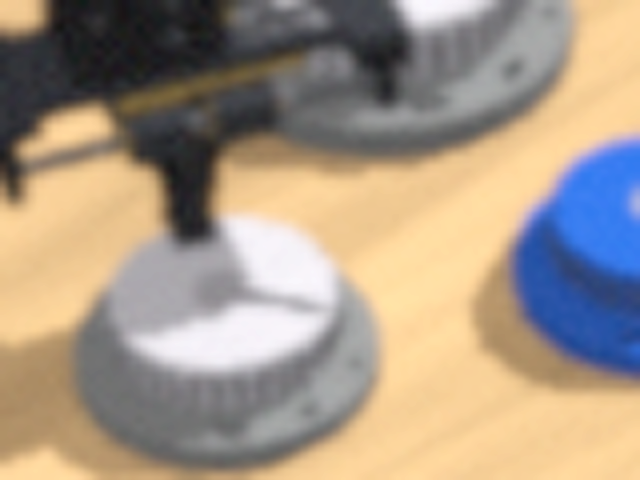

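Call:
{"fn": "send_rows", "kwargs": {"plan": [[[0, 0, -0.04, 0, 1], [0, 0, 0, 0, 1], [0, 0, 0, 0, 1]]]}}

```text
time_s: 10.45
position: [0.4593, -0.0691, 0.0449]
tcp_rot: [[-0.954, 0.301, -0.0], [0.301, 0.954, 0.0], [0.0, 0.0, -1.0]]
force: [0.8, -0.1, 0.6]
opening: 0.007
```

Call:
{"fn": "send_rows", "kwargs": {"plan": [[[0, 0, -0.04, 0, 1], [0, 0, 0, 0, 1], [0, 0, 0, 0, 1]]]}}

```text
time_s: 10.75
position: [0.4593, -0.0691, 0.0436]
tcp_rot: [[-0.954, 0.301, -0.0], [0.301, 0.954, 0.0], [0.0, -0.0, -1.0]]
force: [-0.8, -0.1, 0.0]
opening: 0.004
```

```bash
python3 look.py 9
```

```text
10.75 [ 0.45926672 -0.06910409  0.04364228] [-0.83250833 -0.07150576  0.01632272] [0.01546442 0.00746256 0.00184853]
```

View pics/s9.png

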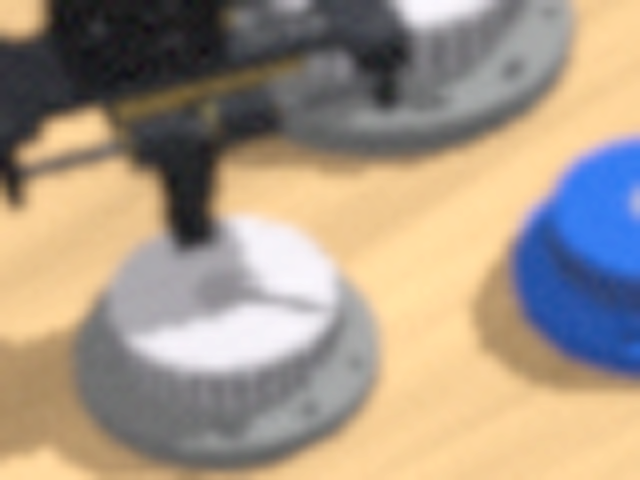

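Call:
{"fn": "send_rows", "kwargs": {"plan": [[[0, 0, -0.04, 0, 1], [0, 0, 0, 0, 1], [0, 0, 0, 0, 1]]]}}

```text
time_s: 11.1
position: [0.4594, -0.0691, 0.0426]
tcp_rot: [[-0.954, 0.301, 0.0], [0.301, 0.954, -0.0], [-0.0, -0.0, -1.0]]
force: [-0.9, -0.2, 2.4]
opening: 0.005
```

Call:
{"fn": "send_rows", "kwargs": {"plan": [[[0, 0, -0.04, 0, 1], [0, 0, 0, 0, 1], [0, 0, 0, 0, 1]]]}}

```text
time_s: 11.4
position: [0.4593, -0.0691, 0.0414]
tcp_rot: [[-0.954, 0.301, 0.0], [0.301, 0.954, -0.0], [-0.0, -0.0, -1.0]]
force: [-0.2, -0.1, 4.1]
opening: 0.005
```

```bash
python3 - <<'E'
from rig import bot, imaging
import cv2,numpy as np
s=bot.read_state(); print(s["time_s"],s["position"],s["force"],s["moment"],s["tau"])
d=imaging.capture("scene"); K=d["mtx"];P=np.linalg.inv(d["pose"]);f=12
a=cv2.resize(d["img"][188:236,222:286],None,fx=f,fy=f,interpolation=cv2.INTER_CUBIC)
a=cv2.convertScaleAbs(a,alpha=1.6,beta=20)
def pj(X):
    c=P[:3,:3]@np.array(X)+P[:3,3];u=K@c;return (u[:2]/u[2]-[222,188])*f+f/2
p=s["position"];R=s["tcp_rot"]
for z,c in[(.0455,(0,0,255)),]:
  for w in (.009,):
    q=[]
    for i,j in[(-1,-1),(-1,1),(1,1),(1,-1)]:
        o=p+R@[i*.0095,j*w,0];q.append(pj([o[0],o[1],z]))
    cv2.polylines(a,[np.int32(q)],True,c,1)
cv2.imwrite("pics/s10.png",a)
E
```

```text
11.4 [ 0.45931698 -0.06911606  0.04141875] [-0.20501811 -0.12263569  4.05467036] [0.00566594 0.09962447 0.02102045] [-8.82570312e-03 -3.49559391e+01 -5.42754069e+00 -4.46453429e-03
 -7.17021874e-02 -2.92452924e-04]
```

View pics/s10.png

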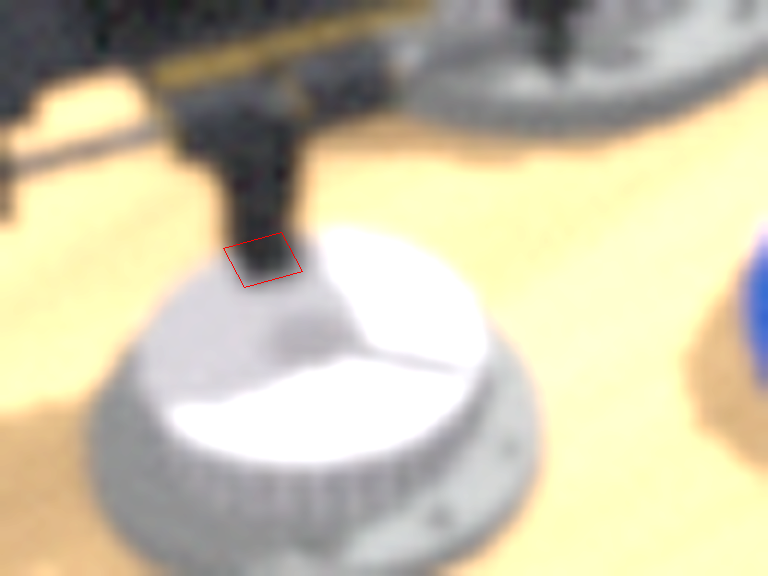

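Contact: 4.1 N, still at mark one, finger about 37 mm from the axis. Next I'll work out the arc.

```bash
python3 - <<'E'
import numpy as np
C=np.array([.495,-.08]);v=np.array([.4593,-.0691])-C
f=lambda t:np.array([[np.cos(t),np.sin(t)],[-np.sin(t),np.cos(t)]])@v
q=[f(.05*i) for i in range(14)]
for i in range(13):print(i,((q[i+1]-q[i])/.03).round(3))
E
```

```text
0 [0.02  0.059]
1 [0.023 0.058]
2 [0.025 0.057]
3 [0.028 0.055]
4 [0.031 0.054]
5 [0.034 0.052]
6 [0.036 0.051]
7 [0.039 0.049]
8 [0.041 0.047]
9 [0.043 0.045]
10 [0.046 0.042]
11 [0.048 0.04 ]
12 [0.05  0.038]
```

Call:
{"fn": "send_rows", "kwargs": {"plan": [[[0, 0, -0.045, 0, 1], [0, 0, 0, 0, 1], [0, 0, 0, 0, 1]]]}}

```text
time_s: 11.75
position: [0.4593, -0.0691, 0.0401]
tcp_rot: [[-0.954, 0.301, 0.0], [0.301, 0.954, -0.0], [-0.0, -0.0, -1.0]]
force: [-2.2, 0.5, 6.6]
opening: 0.006
```

Call:
{"fn": "send_rows", "kwargs": {"plan": [[[0.02, 0.059, 0, -0.5, 1], [0.023, 0.058, 0, -0.5, 1], [0.025, 0.057, 0, -0.5, 1], [0.028, 0.055, 0, -0.5, 1], [0, 0, 0, 0, 1]]]}}

```text
time_s: 12.25
position: [0.4619, -0.0622, 0.0401]
tcp_rot: [[-0.875, 0.485, -0.001], [0.485, 0.875, -0.0], [0.0, -0.0, -1.0]]
force: [-1.1, -1.1, 6.7]
opening: 0.002
```

```bash
cat > look2.py <<'E'
from rig import bot, imaging
import cv2,numpy as np,sys
s=bot.read_state(); print(s["time_s"],s["position"],s["force"],s["moment"])
d=imaging.capture("scene"); K=d["mtx"];P=np.linalg.inv(d["pose"]);f=12
a=cv2.resize(d["img"][188:236,222:286],None,fx=f,fy=f,interpolation=cv2.INTER_CUBIC)
a=cv2.convertScaleAbs(a,alpha=1.1)
def pj(X):
    c=P[:3,:3]@np.array(X)+P[:3,3];u=K@c;return (u[:2]/u[2]-[222,188])*f+f/2
for th,c in[(0,(0,0,255)),(.2,(0,255,0)),(.4,(255,0,0)),(.6,(255,0,255))]:
    t=.6-th+.0
    q=pj([.495+.0475*np.cos(t),-.08+.0475*np.sin(t),.0445]);cv2.circle(a,tuple(int(k) for k in q),3,c,-1)
cv2.imwrite(f"pics/s{sys.argv[1]}.png",a)
E
python3 look2.py 11
```

```text
12.25 [ 0.46189368 -0.06221359  0.04011836] [-1.0786197  -1.0640759   6.71680141] [-0.14500488  0.26532647  0.03586646]
```

View pics/s11.png

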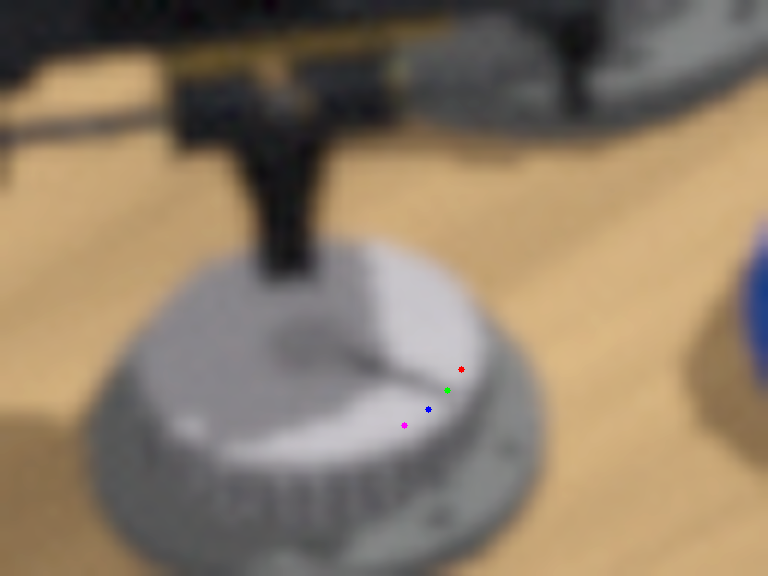

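The pointer tip is now at the green dot (0.2 rad, about px (447,390)), so the dial is following without slip. I'll continue to about 0.55.

Call:
{"fn": "send_rows", "kwargs": {"plan": [[[0.031, 0.054, 0, -0.5, 1], [0.034, 0.052, 0, -0.5, 1], [0.036, 0.051, 0, -0.5, 1], [0.039, 0.049, 0, -0.5, 1], [0, 0, 0, 0, 1]]]}}

```text
time_s: 12.8
position: [0.4663, -0.0555, 0.0401]
tcp_rot: [[-0.76, 0.65, -0.0], [0.65, 0.76, 0.001], [0.001, 0.0, -1.0]]
force: [-0.7, 1.8, 5.5]
opening: 0.006
```

```bash
python3 look2.py 12
```

```text
12.8 [ 0.46627463 -0.05549152  0.04013747] [-0.66788961  1.76890243  5.5454193 ] [ 0.3946598   0.03887921 -0.00343697]
```

View pics/s12.png

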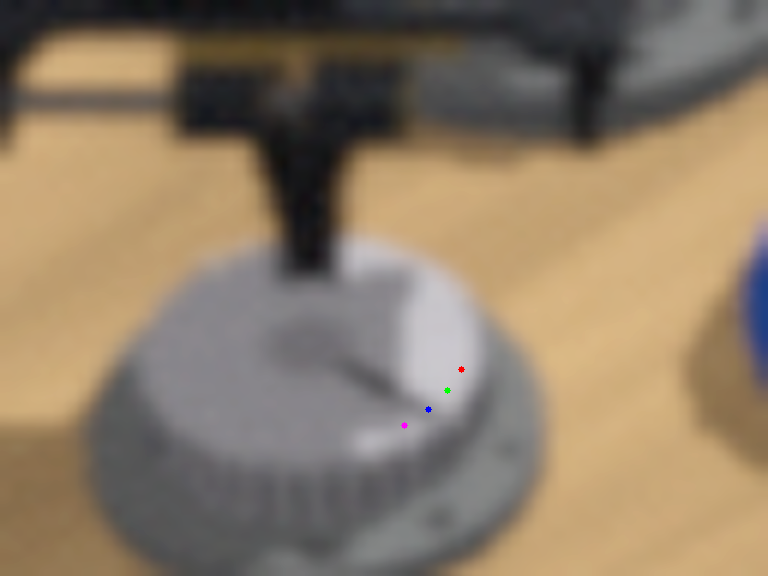

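The pointer is at 0.4 (blue dot), past half-way, and the tangential force has changed sign. I'll finish the arc to 0.6.

Call:
{"fn": "send_rows", "kwargs": {"plan": [[[0.041, 0.047, 0, -0.5, 1], [0.043, 0.045, 0, -0.5, 1], [0.046, 0.042, 0, -0.5, 1], [0.043, 0.037, 0, -0.45, 1], [0, 0, 0, 0, 1], [0, 0, 0, 0, 1], [0, 0, 0, 0, 1]]]}}

```text
time_s: 13.55
position: [0.4711, -0.0504, 0.0401]
tcp_rot: [[-0.621, 0.784, -0.001], [0.784, 0.621, 0.001], [0.001, -0.0, -1.0]]
force: [-0.4, 1.4, 6.4]
opening: 0.006
```

```bash
python3 look2.py 13
```

```text
13.55 [ 0.47112326 -0.05035922  0.04010245] [-0.36134202  1.44132036  6.43862831] [0.32864975 0.08525401 0.0429303 ]
```

View pics/s13.png

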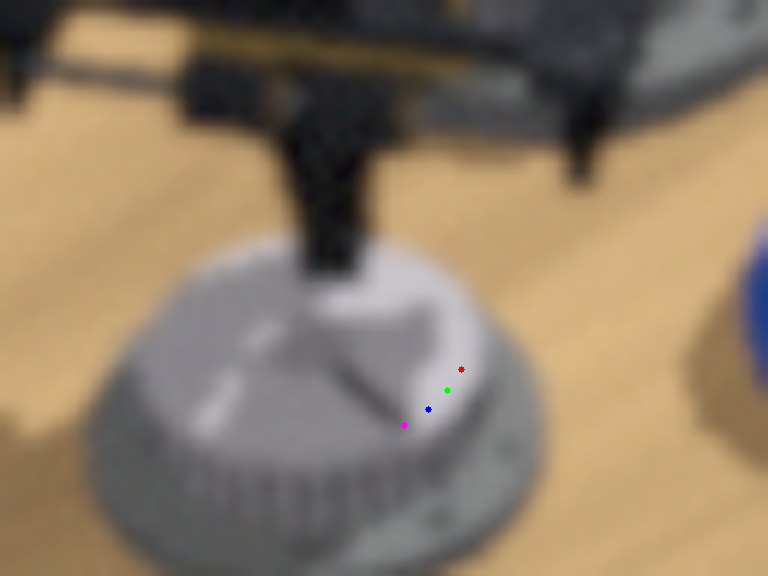

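The pointer is at 0.6 (magenta dot). I'll lift straight up.

Call:
{"fn": "send_rows", "kwargs": {"plan": [[[0, 0, 0, 0, 1], [0, 0, 0.1, 0, 1], [0, 0, 0.2, 0, 1], [0, 0, 1, 0, 1], [0, 0, 1, 0, 1], [0, 0, 1, 0, 1], [0, 0, 1, 0, 1], [0, 0, 0, 0, 1], [0, 0, 0, 0, 1], [0, 0, 0, 0, 1]]]}}

```text
time_s: 14.6
position: [0.4707, -0.0507, 0.1681]
tcp_rot: [[-0.621, 0.784, -0.002], [0.784, 0.621, 0.001], [0.002, -0.001, -1.0]]
force: [0.8, -0.5, 0.0]
opening: 0.004
```

```bash
python3 look2.py 14
```

```text
14.6 [ 0.47072966 -0.05068685  0.16807335] [ 8.33908199e-01 -5.38335016e-01  7.43784242e-04] [-0.07479688 -0.00540595  0.00040435]
```

View pics/s14.png

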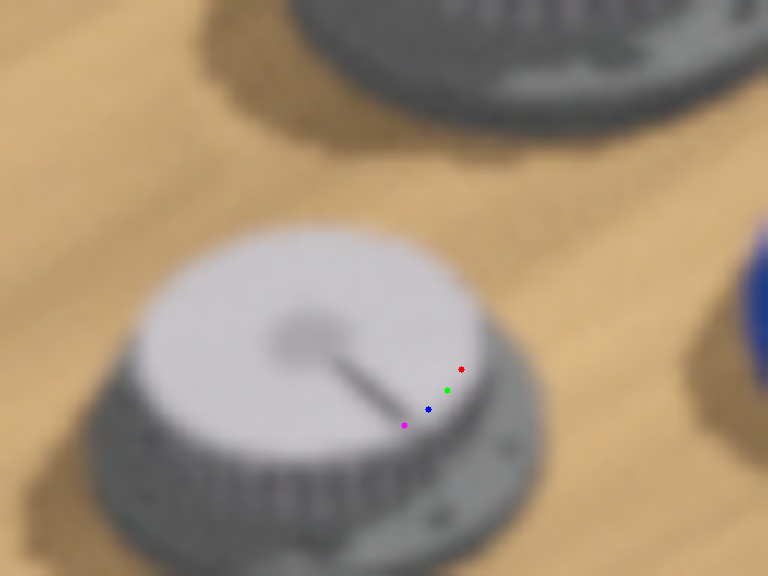

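The pointer stays at the two-stud mark after release. The arm is clear, with the tool at z = 0.168 and no contact force.

```bash
python3 -c "
from rig import bot
print(bot.hand_in())"
```

```text
the job is handed in; nothing more can be done
None
```

I turned the smaller grey dial one click clockwise, from mark one to mark two, and then handed the job in. I pressed with shut fingertips at about 6.5 N, roughly 37 mm from the axis, and followed a 0.6 rad arc without slipping.

**Last checks:** after release the pointer sat at the mark-two direction in the scene picture. The tool was about 0.12 m above the dial with no vertical force beyond sensor noise. The clock read about 14.6 s. I saw no contact with anything else, but I did not measure the bystanders' positions again.

**One disagreement:** contact came with the TCP about 20 mm lower than `bot.tip_extent` predicted. The shut fingertips end near the TCP, not 17 mm ahead of it. I found the contact by force and by the pictures instead.

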